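# Lock the tool case's hasp with its pin

## Robot

A 7-joint arm with a two-finger parallel gripper is mounted at the origin on the work surface. World frame = base frame: x ahead of the robot, y to its left, z up, the work surface at z = 0. Lengths are in m, angles in rad, forces in N, time in s.
With the tool pointing down it reaches from about 0.4 to 0.9 m from the base axis. Payload 5.6 kg.
Tool frame: the origin (TCP) lies midway between the tips of the shut fingers; the grasp point (between the pads) lies 19 mm behind it; z points along the fingers, y is the direction in which the jaws open and shut (so a half turn about z gives the same grasp; the last joint's range is limited). The gripper opens to 92 mm and grips with 3 to 60 N. Pads are 20 mm wide; open, the fingers measure 128 mm over their backs; the gripper's body (75 mm by 189 mm) begins 69 mm behind the grasp point.
Start: joints at [1.28, 0.468, -0.012, 1.603, 0.006, 1.071, -0.056], TCP at [0.159, -0.63, 0.215] pointing down, gripper open.
Joint ranges: [-2.53, 2.53], [-0.31, 2.02], [-1.57, 1.55], [0.28, 2.44], [-1.29, 4.43], [0.15, 1.84], [-2.92, 2.92]. Speed limits (rad/s): [2.57, 2.57, 3.14, 3.14, 3.14, 3.14, 3.14].

## Interface

Orientations are given as [roll, pitch, yaw] about the fixed x, y, z axes, in that order (R = Rz(yaw) Ry(pitch) Rx(roll)).
In Python, from bench import bot, open_jaws, close_gripper, inverse_kinematics, cams, order, readout gives the robot as it stands. Calls block until the motion is done:
- bot.move_to(position, orientation): joint-space move of the TCP to a pose.
- bot.line_to(position, frame=None, velocity=0.15, stop_force=None): straight line of the TCP; frame=None keeps the orientation; velocity is the mean speed in m/s. With stop_force (N) it stops when the force on the tool has changed by that much, and returns True; else False.
- bot.movej(angles): joint-space move.
- open_jaws() and close_gripper(grasp_force=None): open the fingers fully, or close them until they stop; grasp_force is the grip in N (None keeps the last).
- bot.sleep(seconds).
- inverse_kinematics(position, orientation): joint angles nearest the present ones, or None.
- cams.read_camera(name): name is "scene" or "side" or "wrist"; returns a dict with "frame" (400x640x3 uint8, red, green, blue), "intrinsics" (3x3 intrinsics, pixels), "rvec" (rotation vector, rad) and "tvec" (3), from world to camera coordinates, as OpenCV has them. Camera axes: x right, y down, z forward; pixel columns grow to the right and rows downward; lengths in m; the calibration is good to about 2 mm. A picture is of the moment at which its call begins. There is no depth.
A pose or a line that the arm cannot do raises bot.MotionError and nothing moves.
- order.sign_off(): hands the job in, once; it reports no verdict.
Readings, each from a call of its own:
- readout.read_time_s(): time.
- readout.read_qpos(): joint angles.
- readout.read_qvel(): joint speeds.
- readout.read_joint_efforts(): joint torques, N m.
- readout.read_position(): TCP position.
- readout.read_orientation(): TCP orientation.
- readout.read_force(): force on the tool from outside, world axes, zero at the start.
- readout.read_moment(): the same for the moment, N m.
- readout.read_opening(): opening from 0.0 (shut) to 1.0 (fully open).
Only numpy, scipy, OpenCV 4.12 (cv2) and the standard library are available. Lean on these libraries where they do the work, as an engineer would, in place of code of your own. Each camera call takes 0.05 s, during which the arm holds its last target. There are 200 camera calls.

## Task

Swing the steel hasp on top of the blue tool case fully down onto its catch, then take the orange-handled locking pin from its wooden rest and thread it through both yellow eyes, over the hasp, until the red band near its nose has come right out of the far eye. Either end may be the entry. Finish while still gripping the pin there, held easily in line and not wedged, because I will clip the far end on while you hold it; leave everything else on the bench where it is.

Things in the scene. Friction and masses are not known exactly. Their poses are not given: they have to be found in the camera images.
- case: Blue steel tool case, fixed, lid shut: 200 (its x) x 260 (y) x 85 mm high. Origin: centre of its underside; z up; its -x side (black carrying handle) roughly faces the robot. On top: the two yellow eyes at x = -20 mm with a steel catch block between them, 30 (x) x 40 (y) x 18 mm high; the hasp's hinge block at x = +65 mm.
- bore_mid (a point): On the common axis of the two eyes, midway between them: case frame (-20, 0, 115) mm, 30 mm above the case's top. Axes as the case's: the bores run level along y.
- eye_left (a point): Bore centre of the eye on the case's +y side, 35 mm from bore_mid, mid-thickness. Each eye is an upright yellow plate 34 mm wide (x), rising 48 mm from the case's top, 14 mm thick (y), with a plain round 15 mm bore; the plates fill |y| = 28 to 42 mm, so they are 84 mm over their outer faces with a 56 mm gap.
- eye_right (a point): Bore centre of the like eye on the case's -y side, 35 mm along -y from bore_mid.
- hasp_hinge (a point): Middle of the hasp's hinge axis, which runs along the case's y: case frame (65, 0, 105) mm. The hinge is stiff (0.07 N m of friction): the hasp stays where it is left, 1 to 3 N on its face moves it; pushing the face that looks away from the robot when upright swings it shut.
- hasp (a joint): Hasp angle, rad: 0 = fully down on the catch (strap level, pointing to the case's -x between the eyes, upper face 22 mm above the case's top and 2 mm under the pin's shaft when that is in), growing as the free end swings up and back: 1.57 upright, 2.1 stop, leaning away from the robot. Starts at 0.8 to 1.8.
- hasp_tip (a point): Free end of the hasp, a steel strap 34 mm wide, 4 mm thick, 112 mm long from the hinge axis, mid-thickness on the axis, 70 g. It is a plain flat strap with a red dot near this end. The frame turns with the hasp (x towards the hinge, z out of the upper face).
- pin: Locking pin, about 100 g. Origin: centre of its orange grip block, 20 (x) x 40 (y) x 24 mm (z), to be pinched across its 20 mm; balance point at y = 40 mm. A 12 mm steel shaft runs from the block along the pin's +y. Starts level on the rest, axis 50 mm above the bench, nose roughly to world +y; the block stands free off the rest's end, 27 mm from block centre to wood.
- pin_nose (a point): End of the pin's nose, (0, 160, 0) mm in the pin's frame. The last 14 mm taper from 12 to 5 mm; a red band lies 16 to 20 mm back from the nose.
- pin_root (a point): Where the 140 mm long shaft leaves the grip block, (0, 20, 0) mm in the pin's frame.
- rest: Wooden rest, fixed, to the robot's right or left of the case (it trades places with the black stone): base 70 (x) x 110 (y) x 12 mm, origin at its underside. Two posts at y = -45 and +45 mm, 44 mm wide, 10 mm thick, 54 mm high, hold the shaft in open notches 14 mm wide, floors at 44 mm. The pin lies along its y, pin origin at y = -77 mm: lift it straight up.
- lapstone: Black rounded stone block 100 x 130 x 34 mm, lying flat; a bystander, origin at its underside.
- shoe_pink: Pink wedge shoe on its last, 235 mm long, 105 mm high; a bystander, origin at its underside.
- shoe_grey: Dark grey shoe on its last, 235 mm long, 105 mm high; a bystander, origin at its underside.
- glue_jar: Amber glass jar with yellow cap, 70 mm wide, 85 mm high, standing; a bystander, origin at its underside.
- polish_tin: Round copper-coloured tin, 68 mm wide, 40 mm high; a bystander, origin at its underside.
- hammer: Hammer lying flat on the table, about 0.22 m long; a bystander, origin at its underside.
- awl: Screwdriver-like awl lying flat on the table, about 0.2 m long; a bystander, origin at its underside.
There are look-alikes about, which are no part of the job. There is more than one size of the pin; the one meant has the size given above.

How it is judged:
On the way, in this order (a step that is already met when the one before it is completed fails the run):
1. the hasp lies fully down on its catch (value of joint hasp below 0.07 rad), for 0.2 s.
2. with the hasp down, the pin's nose has passed through the first eye and stands between the eyes, in line with them (value of joint hasp below 0.07 rad and y of pin_nose in the frame of bore_mid between -0.035 and 0.035 m and x of pin_nose in the frame of bore_mid between -0.006 and 0.006 m and z of pin_nose in the frame of bore_mid between -0.006 and 0.006 m), for 0.02 s.
At the end, for the whole second after the job is handed in: Hasp down (under 0.07 rad); pin through both eyes, nose 15 mm or more beyond the far eye, grip block outside the near one, in line within 6 mm and 0.08 rad; fingers grip it (over 2 N); it is still and presses on the case with under 20 N (value of joint hasp below 0.07 rad and ((y of pin_nose in the frame of bore_mid above 0.057 m and y of pin_root in the frame of bore_mid below -0.042 m) or (y of pin_nose in the frame of bore_mid below -0.057 m and y of pin_root in the frame of bore_mid above 0.042 m)) and x of pin_nose in the frame of bore_mid between -0.006 and 0.006 m and z of pin_nose in the frame of bore_mid between -0.006 and 0.006 m and x of pin_root in the frame of bore_mid between -0.006 and 0.006 m and z of pin_root in the frame of bore_mid between -0.006 and 0.006 m and angle between the y axis of pin and the y axis of case, either way round below 0.08 rad and contact force between the fingers and pin above 2 N and contact force between pin and case below 20 N and linear speed of pin below 0.03 m/s); the arm keeps its last pose, push and grip.
It fails at once if a bystander (stone, shoes, jar, tin, hammer, awl) is shoved or knocked more than 25 mm (distance of any of lapstone, shoe_pink, shoe_grey, glue_jar, polish_tin, hammer, awl from where it was at the start of the episode above 0.025 m).
It also fails if it takes over 69 s, if anything falls off the work surface, if the arm or the gripper's body presses on something with over 40 N, if the wrist force passes 120 N, or if a joint passes its speed limit or range.

## Working session

There is one attempt and no reset: what is moved stays moved. The work goes in short steps, each a Python script; the robot and the scene stay as the last script left them, time stands still between calls to the robot, and variables do not carry over. Pictures are saved under pics/ and viewed, about 8 in all and at most 12, crops included, and the job is handed in when it is done.

```bash
mkdir -p pics; cat > h.py <<'E'
import numpy as np, cv2
from bench import bot, open_jaws, close_gripper, inverse_kinematics, cams, order, readout
def cam(n):
    c=cams.read_camera(n); R=cv2.Rodrigues(np.array(c["rvec"],float))[0]
    return dict(im=c["frame"],K=np.array(c["intrinsics"],float),R=R,t=np.array(c["tvec"],float).ravel())
def ray(c,uv):
    d=c["R"].T@np.linalg.inv(c["K"])@np.array([uv[0],uv[1],1.]); return -c["R"].T@c["t"],d
def onz(c,uv,z):
    o,d=ray(c,uv); return o+d*(z-o[2])/d[2]
def two(c1,u1,c2,u2):
    o1,d1=ray(c1,u1);o2,d2=ray(c2,u2)
    s=np.linalg.lstsq(np.c_[d1,-d2],o2-o1,rcond=None)[0]
    a,b=o1+s[0]*d1,o2+s[1]*d2; return (a+b)/2,np.linalg.norm(a-b)
def proj(c,p):
    q=c["K"]@(c["R"]@np.array(p)+c["t"]); return q[:2]/q[2]
def save(n,im): cv2.imwrite(f"pics/{n}.png",cv2.cvtColor(im,cv2.COLOR_RGB2BGR))
E
python3 - <<'E'
from h import *
import pickle
d={}
for n in("scene","side"):
    d[n]=cam(n);save(n,d[n]["im"]);print(n,-d[n]["R"].T@d[n]["t"],d[n]["K"][0,0],d[n]["R"][2])
pickle.dump(d,open("c.pkl","wb"));print(readout.read_time_s())
E
```

```text
scene [1.47209167 0.27204182 1.06218437] 429.31540068996514 [-0.6999767  -0.16304519 -0.69530488]
side [0.17561996 0.72721115 0.77385213] 361.49489815734194 [ 0.34104916 -0.65495586 -0.67432803]
0.1
```

View pics/scene.png

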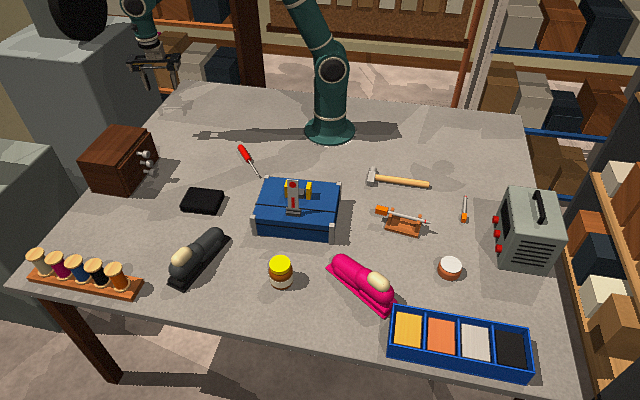

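View pics/side.png

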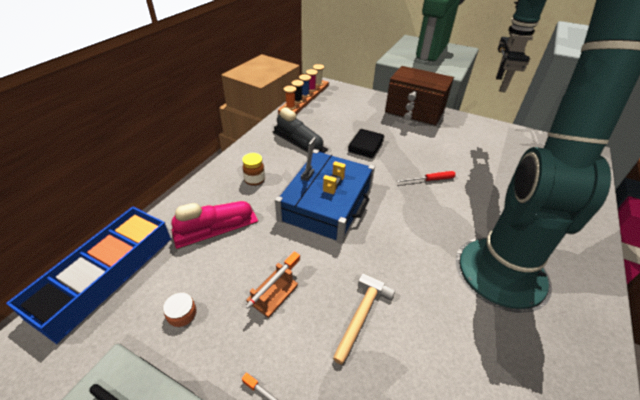

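Candidates for the pin are the orange-gripped pin on the wooden rest (scene 382,211; side 293,260) and a smaller orange-headed pin lying on the bench (scene 463,210; side 250,382). I choose the one on the rest. The red awl (scene 245,155) is not it. The case is at scene (298,208), with the hasp about upright. Next is a close crop to check the choice.

```bash
python3 - <<'E'
from h import *
import pickle
d=pickle.load(open("c.pkl","rb"))
a=d["scene"]["im"][172:247,245:440];b=d["side"]["im"][135:320,240:380]
save("cs",cv2.resize(a,None,fx=4,fy=4,interpolation=cv2.INTER_CUBIC))
save("cd",cv2.resize(b,None,fx=3.2,fy=3.2,interpolation=cv2.INTER_CUBIC))
E
```

```text
(no output)
```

View pics/cs.png

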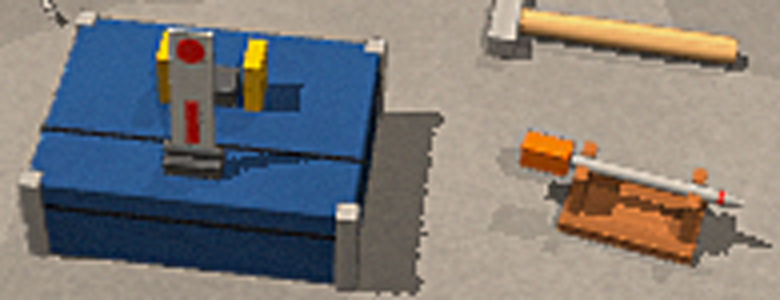

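View pics/cd.png

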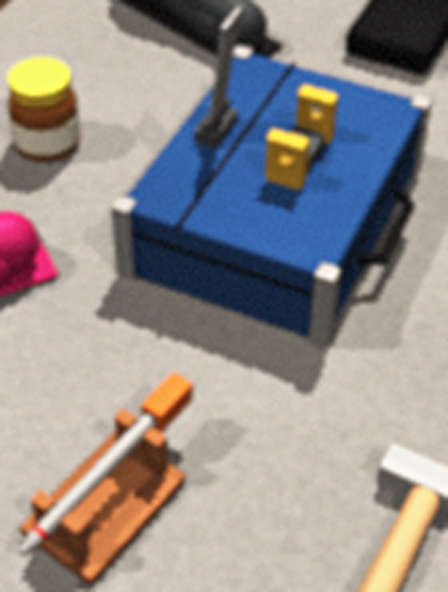

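```bash
python3 - <<'E'
from h import *
import pickle
d=pickle.load(open("c.pkl","rb"));S,D=d["scene"],d["side"]
s=lambda u,v:(245+u/4-.4,172+v/4-.4); t=lambda u,v:(240+u/3.2-.35,135+v/3.2-.35)
W=[];M=[]
for c,f,L in((S,s,[((85,17),(-1,-1)),((376,42),(-1,1)),((30,177),(1,-1)),((347,209),(1,1))]),(D,t,[((422,100),(-1,-1)),((327,270),(-1,1)),((123,203),(1,1)),((243,49),(1,-1))])):
    for uv,m in L: W.append(onz(c,f(*uv),.085)[:2]);M.append((m[0]*.1,m[1]*.13))
    w=np.array(W[-4:]);m=np.array(M[-4:]);print(np.round(w,4).tolist())
    h=(w-w.mean(0));th=np.arctan2((m[:,0]*h[:,1]-m[:,1]*h[:,0]).sum(),(m*h).sum());print("case",w.mean(0),th)
def P(n,a,b): p,e=two(S,s(*a),D,t(*b));print(n,p.round(4),round(e,4));return p
n=P("nose",(743,205),(22,549));b=P("band",(722,197),(36,533));r=P("root",(573,160),(150,420))
P("hasp tip",(190,31),(234,10));P("hinge",(193,165),(213,135))
P("eyeL top",(256,42),(290,136));P("eyeR top",(165,38),(320,93))
print("len",np.linalg.norm(n-r), np.linalg.norm(b-r),"yaw",np.arctan2(*(n-r)[[1,0]]))
E
```

```text
[[0.4227, -0.1406], [0.4027, 0.1106], [0.6136, -0.1268], [0.5953, 0.1224]]
case [ 0.50856172 -0.00859656] 0.07272507011623087
[[0.4279, -0.1454], [0.4124, 0.1063], [0.6021, 0.1196], [0.6189, -0.1348]]
case [ 0.51532894 -0.01354178] 0.06324662447077536
nose [0.496  0.4219 0.0526] 0.0032
band [0.4935 0.4064 0.0545] 0.0001
root [0.4749 0.2864 0.0529] 0.0017
hasp tip [ 0.5645 -0.0057  0.2213] 0.0068
hinge [ 0.578  -0.0022  0.0861] 0.0055
eyeL top [0.487  0.0278 0.1425] 0.0031
eyeR top [ 0.4926 -0.0459  0.1377] 0.0039
len 0.13708613108763645 0.12147522314648335 yaw 1.4166512099361321
```

The pin checks out: the shaft measures 137 mm against 140, the axis is at 53 mm height, and it sits on the rest. The case centre is about (0.512, -0.011) with yaw 0.068. The hasp is near upright. I'll swing it shut now.

```bash
cat >> h.py <<'E'
C=np.array([.512,-.011,0]);TH=.068
def cw(p,C=C,th=None):
    th=TH if th is None else th; c,s=np.cos(th),np.sin(th); return C+np.array([c*p[0]-s*p[1],s*p[0]+c*p[1],p[2]])
E
cat > hasp.py <<'E'
from h import *
print(readout.read_orientation())
o=[np.pi,0,TH]
close_gripper(20)
bot.move_to(cw([.150,0,.27]),o)
bot.line_to(cw([.150,0,.175]),velocity=.25)
def T(th,r,off=.001):
    return cw([.065-r*np.cos(th)+off*np.sin(th)+.010,0,.105+r*np.sin(th)+(.002+off)*np.cos(th)])
for k in [105,90,75,60,45,30,18,8]:
    hit=bot.line_to(T(np.radians(k),.068),velocity=.12,stop_force=15)
    print(k,hit,readout.read_force().round(1) if hasattr(readout.read_force(),'round') else readout.read_force())
    if hit: break
else:
    hit=bot.line_to(T(0,.068,-.008),velocity=.03,stop_force=8);print("press",hit,readout.read_force(),readout.read_position())
    bot.line_to(cw([.03,0,.20]),velocity=.25)
    bot.move_to(cw([-.02,0,.36]),[np.pi,0,TH])
    w=cam("wrist");save("w1",w["im"]);import pickle;pickle.dump(w,open("w1.pkl","wb"))
    print(w["K"][0,0],-w["R"].T@w["t"],readout.read_time_s())
    for p in ([-.02,35*.001,.133],[-.02,-.035,.133],[-.047,0,.105],[-.1,.13,.085]): print(p,proj(w,cw(p)).round(1))
E
python3 hasp.py
```

```text
[-3.14001361e+00  1.53453044e-04  2.47771548e-01]
105 False [ 0.3  0.2 -0. ]
90 False [-0.2 -0.3  0.8]
75 False [-0.3  0.9  0.4]
60 False [0.9 0.4 0.2]
45 False [0.9 0.2 0.3]
30 False [ 0.1 -0.1  0.4]
18 False [-0.6  0.1 -0.3]
8 False [0.5 0.4 0.4]
press True [-2.86272133  0.1383721   8.68366434] [ 0.51982895 -0.01048834  0.10729544]
344.3689137743946 [ 0.56772128 -0.00813607  0.5287585 ] 9.2
[-0.02, 0.035, 0.133] [293.3 166.1]
[-0.02, -0.035, 0.133] [353.4 166.1]
[-0.047, 0, 0.105] [323.4 183. ]
[-0.1, 0.13, 0.085] [228.1 217.3]
```

```bash
python3 - <<'E'
from h import *
import pickle
w=pickle.load(open("w1.pkl","rb"));im=w["im"]
save("w1b",cv2.resize(im[100:260,200:420],None,fx=3.5,fy=3.5,interpolation=cv2.INTER_CUBIC))
E
```

```text
(no output)
```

View pics/w1b.png

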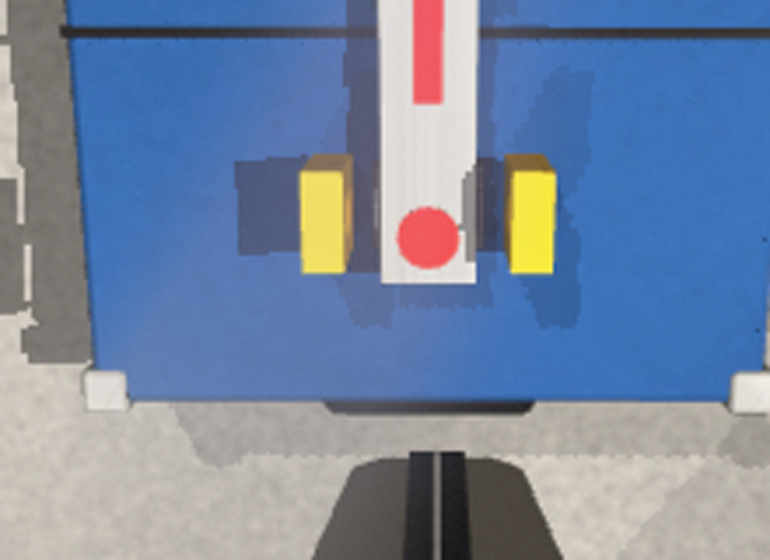

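The hasp lies flat over the catch, its red dot at crop (428,238). The eye tops are at crop (324,222) and (532,222), square with the case. I'll refine the eyes by mask, then look at the pin from above.

```bash
python3 - <<'E'
from h import *
import pickle
w=pickle.load(open("w1.pkl","rb"));im=w["im"]
hsv=cv2.cvtColor(im,cv2.COLOR_RGB2HSV);m=cv2.inRange(hsv,(24,120,200),(34,255,255))
m[:130]=0;m[190:]=0
ps=[]
for c in cv2.findContours(m,cv2.RETR_EXTERNAL,cv2.CHAIN_APPROX_NONE)[0]:
    if cv2.contourArea(c)<60: continue
    r=cv2.minAreaRect(c);p=onz(w,r[0],.133);ps.append(p);print(r,p.round(4))
ps.sort(key=lambda p:p[1]);d=ps[1]-ps[0]
print("mid",((ps[0]+ps[1])/2).round(4),"exp",cw([-.02,0,.133]),"gap",np.linalg.norm(d),"yaw",np.arctan2(-d[0],d[1]))
ax=np.array([np.cos(1.417),np.sin(1.417),0]);root=np.array([.475,.286,.05]);blk=root-ax*.02
print("blk",blk)
open_jaws()
bot.move_to([*(blk[:2]),.20],[np.pi,0,1.417])
print(readout.read_qpos().round(2),readout.read_position(),readout.read_orientation())
for y in(-.27,-.085):
  for z in (.096,.2): print(inverse_kinematics(cw([-.02,y,z]),[np.pi,0,TH+np.pi/2]))
w=cam("wrist");save("w2",w["im"]);pickle.dump(w,open("w2.pkl","wb"));print(readout.read_time_s(),-w["R"].T@w["t"])
print(proj(w,[*blk[:2],.062]),proj(w,root+ax*.14))
E
```

```text
((352.0, 163.0), (28.0, 12.0), 90.0) [ 0.498  -0.0453  0.133 ]
((291.5, 163.0), (28.0, 11.0), 90.0) [0.4932 0.0248 0.133 ]
mid [ 0.4956 -0.0103  0.133 ] exp [ 0.49204622 -0.01235895  0.133     ] gap 0.07036177806897158 yaw 0.06822339641119865
blk [0.47193619 0.26623607 0.05      ]
[ 0.11  0.45 -0.87  1.84  0.4   1.03 -1.08] [0.47311215 0.26499954 0.20038938] [3.14040917e+00 4.69806421e-04 1.41378282e+00]
[ 1.00463437  0.64235854 -0.75003056  1.8239626   0.55046897  0.89578315
  0.06548874]
[ 1.05031862  0.50829    -0.80318704  1.7467021   0.41218754  1.0637211
  0.17340106]
[ 0.76771258  0.54405531 -0.80013266  2.00292938  0.53545594  0.81513937
 -0.27301664]
[ 0.87393559  0.4000298  -0.91137934  1.91869485  0.373882    1.00236674
 -0.13739277]
11.85 [0.48520572 0.33947552 0.37136611]
[321.85829887 182.71852129] [321.12869006  -7.82370193]
```

View pics/w2.png

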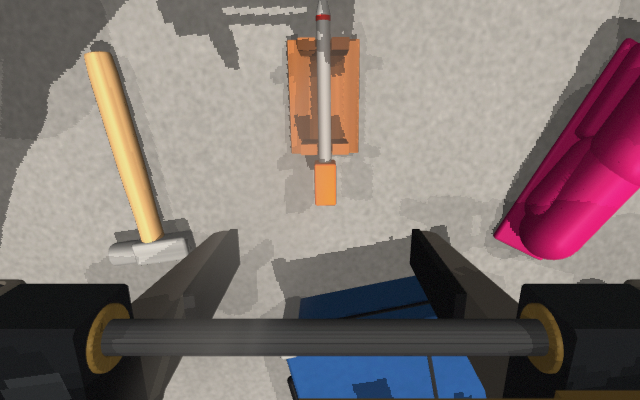

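The picture shows the pin with its block top at about (325,185), the shaft straight up to the red band at (323,16), and the nose at (323,2). It sits clear of the rest, with the hammer and shoe well off the fingers. Next I'll refine the block, grasp and lift.

```bash
cat > grasp.py <<'E'
from h import *
import pickle
w=pickle.load(open("w2.pkl","rb"));im=w["im"]
b=onz(w,(325.5,184),.062);r=onz(w,(326.5,162),.053);n=onz(w,(322.8,16.5),.050)
d=n-r;yaw=np.arctan2(d[1],d[0]);L=np.linalg.norm((n-b)[:2])
print(b,n,"yaw",yaw,"block-band",L,"(142)")
d=(n-b)[:2];yaw=np.arctan2(d[1],d[0]);print("yaw2",yaw)
g=b.copy()
bot.move_to([g[0],g[1],.12],[np.pi,0,yaw])
f0=readout.read_force()
h=bot.line_to([g[0],g[1],.050-.019+.004],velocity=.15,stop_force=10);print(h)
close_gripper(40);print("open",readout.read_opening(),readout.read_position(),readout.read_force()-f0)
bot.line_to([g[0],g[1],.16],velocity=.15)
print("open",readout.read_opening(),readout.read_force()-f0,readout.read_time_s())
for n_ in("scene","side"):
    c=cam(n_);pickle.dump(c,open(f"g_{n_}.pkl","wb"))
w=cam("wrist");save("w3",w["im"]);pickle.dump(w,open("w3.pkl","wb"))
E
python3 grasp.py
```

```text
[0.47506958 0.26450925 0.062     ] [0.49494788 0.40601688 0.05      ] yaw 1.4415205817456864 block-band 0.14289701213575806 (142)
yaw2 1.4312344281083118
False
open 0.21505225526373425 [0.47496158 0.26450662 0.03495538] [ 0.18642293  0.25226507 -1.34047793]
open 0.2168346137460983 [-0.71902904  0.08681474 -2.40547054] 15.05
```

View pics/w3.png

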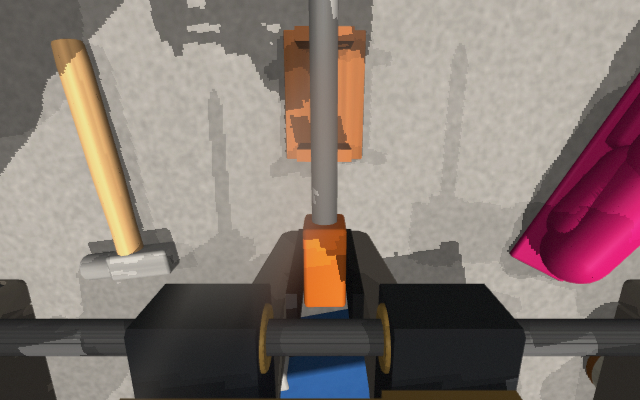

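The pin is gripped centrally, with an opening of 20 mm, and it is in line with the tool. Next I carry it to the -y side and check alignment before entry.

```bash
cat >> h.py <<'E'
MID=np.array([.4952,-.0106,.115])  # bore_mid world
def tcp(y,dx=0,dz=0):  # TCP with pin origin at case-frame y, axis on bores
    return MID+np.array([-np.sin(TH)*y+np.cos(TH)*dx,np.cos(TH)*y+np.sin(TH)*dx,-.015+dz])
O=[np.pi,0,TH+np.pi/2]
E
cat > carry.py <<'E'
from h import *
import pickle
p=readout.read_position();bot.line_to([p[0],p[1],.27],velocity=.25)
q=tcp(-.225);q[2]=.27
bot.line_to(q,frame=O,velocity=.22)
bot.line_to(tcp(-.225),velocity=.2)
print(readout.read_position(),tcp(-.225),readout.read_orientation(),O,readout.read_time_s())
d={}
for n in("scene","side","wrist"): d[n]=cam(n)
pickle.dump(d,open("e.pkl","wb"))
ax=np.array([-np.sin(TH),np.cos(TH),0])
for n in d: print(n,[proj(d[n],MID+ax*y).round(1).tolist() for y in(-.065,-.083,-.205,0,.042)])
a=cv2.resize(d["scene"]["im"][165:235,230:330],None,fx=4,fy=4,interpolation=cv2.INTER_CUBIC)
b=cv2.resize(d["side"]["im"][140:210,300:400],None,fx=4,fy=4,interpolation=cv2.INTER_CUBIC)
c=cv2.resize(d["wrist"]["im"][0:280,170:470],(400,374)) 
save("e",np.hstack([np.vstack([a,b]),np.vstack([c,np.zeros((186,400,3),np.uint8)])]))
E
python3 carry.py
```

```text
[ 0.51141196 -0.23513331  0.10104572] [ 0.51048821 -0.23508     0.1       ] [3.13984555e+00 6.98345588e-04 1.63895373e+00] [3.141592653589793, 0, 1.6387963267948966] 19.2167
scene [[277.2, 186.9], [271.8, 186.4], [235.6, 182.9], [296.9, 188.8], [309.7, 190.1]]
side [[341.7, 163.3], [343.8, 160.0], [357.2, 139.5], [333.6, 175.8], [327.9, 184.4]]
wrist [[320.7, -137.8], [320.8, -80.9], [321.2, 217.1], [320.3, -385.0], [319.9, -591.2]]
```

View pics/e.png

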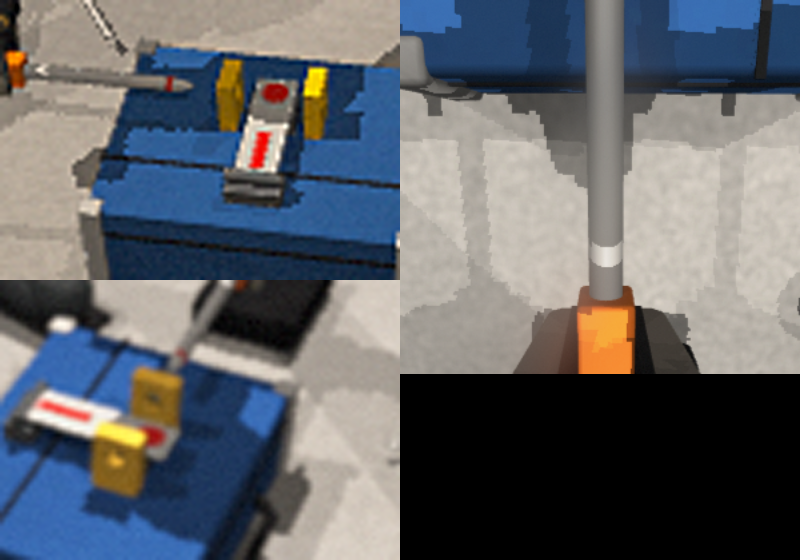

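```bash
cat > res.py <<'E'
from h import *
import pickle,sys
d=pickle.load(open(sys.argv[1],"rb"));yb=float(sys.argv[2]) # pin origin y (case)
P=np.array(eval(sys.argv[3])) # actual TCP
ax=np.array([-np.sin(TH),np.cos(TH),0]);A=[];B=[]
ex=np.array([np.cos(TH),np.sin(TH),0]);ez=np.array([0,0,1.])
for n in("scene","side"):
    c=d[n];hsv=cv2.cvtColor(c["im"],cv2.COLOR_RGB2HSV)
    y=cv2.inRange(hsv,(18,120,60),(34,255,255));r=cv2.inRange(hsv,(0,110,60),(6,255,255))|cv2.inRange(hsv,(172,110,60),(180,255,255))
    def cen(m,u,k):
        u=np.round(u).astype(int);w=np.zeros_like(m);w[u[1]-k:u[1]+k+1,u[0]-k:u[0]+k+1]=1
        M=cv2.moments(m*w,True);return np.array([M["m10"],M["m01"]])/max(M["m00"],1),M["m00"]
    E=[]
    for s in(-1,1):
        cor=np.array([proj(c,MID+ex*a*.017+ax*(s*.035+b*.007)+ez*(z-.030)) for a in(-1,1) for b in(-1,1) for z in(0,.048)],np.float32)
        h=cv2.convexHull(cor);M=cv2.moments(h);pc=np.array([M["m10"],M["m01"]])/M["m00"]
        o,k=cen(y,pc,11);print(n,"eye",s,"pred",pc.round(1),"area",M["m00"],"obs",o.round(1),k,"res",(o-pc).round(2));E.append(o-pc)
    u=proj(c,P+ez*.015+ax*.142);o,k=cen(r,u,5);rb=o-u;print(n,"band pred",u.round(1),"obs",o.round(1),k,"res",rb.round(2))
    # relative residual (band - eyes): pixel = J d
    rel=rb-np.mean(E,0);J=np.array([proj(c,MID+e*.001)-proj(c,MID) for e in(ex,ax,ez)]).T
    A.append(J);B.append(rel)
print("band minus eyes offset mm (x,y,z case):",np.linalg.lstsq(np.vstack(A),np.hstack(B),rcond=None)[0].round(2))
E
python3 res.py e.pkl -.225 "[.51141,-.23513,.10105]"
```

```text
scene eye -1 pred [286.4 189.1] area 103.57203187909909 obs [287.1 188.4] 101.0 res [ 0.73 -0.76]
scene eye 1 pred [307.6 191.2] area 97.5187090979889 obs [308.4 190.2] 97.0 res [ 0.8  -0.98]
scene band pred [271.7 186.4] obs [271.7 185.8] 6.0 res [-0.05 -0.53]
side eye -1 pred [337.9 170.4] area 194.22367024654523 obs [336.7 171.4] 183.0 res [-1.23  1.05]
side eye 1 pred [328.8 184.5] area 208.45067422348075 obs [329.8 183.3] 214.0 res [ 1.06 -1.19]
side band pred [343.6 159.6] obs [345. 158.] 1.0 res [ 1.41 -1.61]
band minus eyes offset mm (x,y,z case): [-0.96 -4.69  0.29]
```

Scene-view residuals put the pin within about 1–2 mm of the eye axis, which is inside the taper's capture range. The side band mask caught only 1 px, so I ignore it. I'll advance with force feedback.

```bash
cat > ins.py <<'E'
from h import *
import sys
bot.sleep(.3)
f0=np.mean([readout.read_force() for _ in range(5)],0);m0=readout.read_moment()
np.save("f0.npy",f0)
R=np.array([[np.cos(TH),np.sin(TH),0],[-np.sin(TH),np.cos(TH),0],[0,0,1]])
for y in(-.205,-.195,-.185,-.175,-.165):
    h=bot.line_to(tcp(y),velocity=.04,stop_force=6);bot.sleep(.1)
    f=np.mean([readout.read_force() for _ in range(5)],0)
    p=R@(readout.read_position()-tcp(y))*1000
    print(y,"nose",round(y+.16,3),h,"f case",(R@(f-f0)).round(1),"m",(R@(readout.read_moment()-m0)).round(2),"err mm",p.round(1),round(readout.read_time_s(),1))
    if h: break
E
python3 ins.py
```

```text
-0.205 nose -0.045 False f case [ 0.  -0.1  0.2] m [-0.05 -0.02 -0.04] err mm [ 0.  -0.3 -0. ] 20.4
-0.195 nose -0.035 False f case [ 0.5 -0.6  0.4] m [ 0.03 -0.02 -0.02] err mm [ 0.  -0.1  0. ] 20.9
-0.185 nose -0.025 False f case [ 0.5 -1.2  0.9] m [-0.05  0.01 -0.02] err mm [ 0.  -0.1  0. ] 21.4
-0.175 nose -0.015 False f case [ 0.7 -0.4  0.1] m [-0.06 -0.05 -0.  ] err mm [ 0.  -0.1  0. ] 21.9
-0.165 nose -0.005 False f case [1.2 0.1 0.1] m [-0.01  0.03 -0.03] err mm [ 0.  -0.1  0. ] 22.4
```

```bash
cat > ins2.py <<'E'
from h import *
import pickle
f0=np.load("f0.npy");dx=.0006
R=np.array([[np.cos(TH),np.sin(TH),0],[-np.sin(TH),np.cos(TH),0],[0,0,1]])
for y in(-.165,-.150,-.140,-.130,-.120,-.110,-.100,-.090,-.085):
    h=bot.line_to(tcp(y,dx),velocity=.04,stop_force=6);bot.sleep(.1)
    f=np.mean([readout.read_force() for _ in range(5)],0)
    print("nose",round(y+.16,3),h,"f case",(R@(f-f0)).round(1),round(readout.read_time_s(),1))
    if h: break
d={n:cam(n) for n in("scene","side")};pickle.dump(d,open("f.pkl","wb"))
print(readout.read_position().tolist(),readout.read_opening())
a=cv2.resize(d["scene"]["im"][165:235,230:330],None,fx=4,fy=4,interpolation=cv2.INTER_CUBIC)
b=cv2.resize(d["side"]["im"][140:210,290:390],None,fx=4,fy=4,interpolation=cv2.INTER_CUBIC)
save("f",np.hstack([a,b]))
E
python3 ins2.py
```

```text
nose -0.005 False f case [-0.2  0.  -0.6] 22.8
nose 0.01 False f case [ 0.3 -0.   0.8] 23.4
nose 0.02 False f case [ 0.2 -0.7  0. ] 23.9
nose 0.03 False f case [ 1.3 -0.4 -0.1] 24.4
nose 0.04 False f case [ 0.7 -0.3  0. ] 24.9
nose 0.05 False f case [ 0.5 -0.6 -0.5] 25.4
nose 0.06 False f case [1.2 0.6 1. ] 25.9
nose 0.07 False f case [0.3 0.1 0.6] 26.4
nose 0.075 False f case [ 1.1 -0.1  0.3] 26.8
[0.5015789191898995, -0.09545976456236485, 0.09999785140745064] 0.211361243654297
```

View pics/f.png

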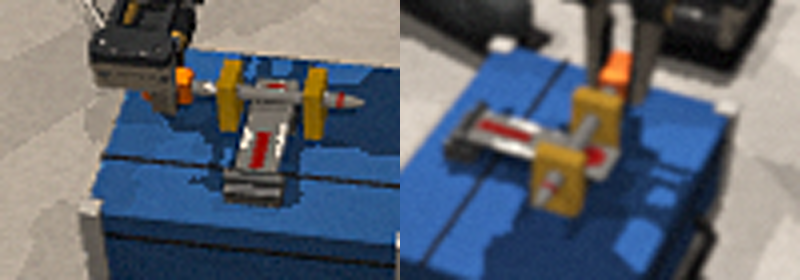

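```bash
python3 - <<'E'
from h import *
bot.sleep(.5);print(readout.read_force()-np.load("f0.npy"),readout.read_opening(),readout.read_time_s(),np.abs(readout.read_qvel()).max())
order.sign_off()
E
```

```text
[ 0.50188052 -0.43515232  0.53638257] 0.21669437641806377 27.3667 0.00187690653086217
the job is handed in; nothing more can be done
```

The hasp is down on its catch and the pin is through both yellow eyes. The arm is still gripping it for you to clip the far end, and I handed the job in at 27.4 s.

- **Hasp:** I pushed it shut with closed fingers. The press stopped with the fingertip at 107.3 mm, where the strap's upper face should be at 107 mm, and the last picture still shows it flat under the pin.
- **Pin:** I took the one on the wooden rest; its shaft measured 137 mm against the 140 given. It entered from the -y side, and sideways forces stayed near 1 N all the way in.
- **Last checks:** The red band's centre is about 12 mm beyond the far eye by the picture. That puts the nose about 72 mm past the middle (57 needed) and the block outside the near eye. The force on the tool was under 1 N, so it is not wedged. The jaws are still 20 mm apart on the block, set to 40 N, and the arm is still.
- **Disagreements:** The picture puts the nose about 3 mm short of the arm's own figure of 75 mm, and the cameras differed by 3–4 mm on where the eyes are. The red-band check in the side view before entry caught only one pixel, so I ignored it and relied on the scene view and the force readings.
- **Not checked:** I did not re-measure the other things on the bench, but there was no sign that any were touched.

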